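# Jack up a stone sill at its mark and hold it

### The arm

A 6-joint arm with a two-finger parallel gripper is mounted at the origin on the work surface; the furniture and walls round the work are solid. World frame = base frame: x ahead of the robot, y to its left, z up, the work surface at z = 0. Lengths are in mm, angles in rad, forces in N, time in s.
With the tool pointing down it reaches from about 275 to 725 mm from the base axis. Payload 15.9 kg.
Tool frame: the origin (TCP) lies between the finger pads; the fingertips stand 14 mm ahead of it and the grasp point (between the pads) lies 5 mm behind it (bot.finger_overhang is the distance from the TCP to the fingertips, in mm); z points along the fingers, y is the line along which they close (so a half turn about z gives the same grasp; the last joint's range is limited). The gripper opens to 85 mm and grips with 20 to 120 N. Pads are 22 mm wide; open, the fingers measure 114 mm over their backs; the gripper's body (76 mm by 85 mm) begins 54 mm behind the grasp point. The pads swing forward as they close: fully open they stand 13 mm farther back than shut.
Start: joints at [-1.258, 0.213, -0.034, 1.323, 0, 1.571], TCP at [153.856, -475.725, 245.306] pointing down, gripper open.
Joint ranges: [-2.98, 2.98], [-0.74, 1.72], [-1.14, 1.35], [-2.1, 2.04], [-1.57, 1.44], [-3.14, 3.14]. Speed limits (rad/s): [1.89, 1.89, 2.39, 2.57, 3.14, 3.14].

### API

Orientations are given as a 3x3 rotation matrix whose columns are the frame's x, y, z axes.
In Python, from plant import bot, imaging gives the robot as it stands.
- The arm moves only by the tool send_rows, never from a script. Its argument "commands" is a list of rows, each an object with "delta_pos": the shift along the tool's x, y, z in units of 40 mm (1.0 is 40 mm), a list of three; "turn": the turn about the tool's z in units of 5 degrees (1.0 is 5 degrees). A call has 1 to 12 rows; each row shifts and turns the commanded pose from where the row before left it, along the tool's axes as they then stand; what a row does not reach is not made up. A row lasts 1/12 s, in which the tool goes at most 41.7 mm and 7.16 degrees, less where a joint would pass 70% of its speed; a pose out of reach is approached as far as the arm can. A call is refused whole if a number of a shift passes 1 or a number of a turn 1, either way. A call with a gripper value outside its range is refused whole. "grip" is the finger opening in mm, from 0 to 85.4, set as the call begins (left out, the last holds). The fingers move at their own pace and stop on an object; the grip force is fixed at half the most. Time passes only in rows, so rows that do not move let the fingers close. It gives the time, the measured TCP pose, the force, the opening and the grip force at its end, in the units of the state.
- bot.read_state(): the state, without advancing time (a new reading comes with each control period).
- imaging.read_camera(name): name is "scene" or "top" or "wrist"; returns a dict with "frame" (420x560x3 uint8, blue, green, red), "z_map" (420x560 float32, mm along the optical axis (not along the pixel's ray), 0 where there is no reading), "mtx" (3x3 intrinsics, pixels), "cam_to_world" (4x4, takes a point from camera to world coordinates); the wrist camera has in their place "hand_eye" (4x4, takes a point from camera to tool coordinates, whose origin is the TCP and whose axes are the flange's). Camera axes: x right, y down, z forward; pixel columns grow to the right and rows downward; lengths in mm; the calibration is good to about 2 mm. A picture is of the moment at which its call begins: read the wrist's pose just before it.
- bot.finish_job(): hands the job in; it is judged then, once.
The state is a dict: "time_s": time; "joint_pos": joint angles; "qd": joint speeds; "joint_efforts": joint torques, N m; "tcp_pos": TCP position; "orientation": TCP orientation; "wrist_force": force on the tool from outside, world axes, zero at the start; "torque": the same for the moment, N m; "width": opening from 0.0 (shut) to 1.0 (fully open); "finger_force": force on a finger pad.
Only numpy, scipy, OpenCV 4.12 (cv2) and the standard library are available. Lean on these libraries where they do the work, as an engineer would, in place of code of your own. Each camera call takes 0.05 s, during which the arm holds its last target. There are 200 camera calls.

### The job

The stone sill has to be raised at its yellow mark so that packing can go under it. Turn the clamp knob of the red-handled lever jack anticlockwise to free it, slide the jack along its rail until its ball saddle is centred under the yellow mark, and lock it there by turning the knob fully clockwise again. Then press the jack handle down to its stop, so that the jack alone lifts the sill clear of the bearer at its marked end, and finish while still holding the handle down; do not push the sill along its bearers or disturb the other things on the bench.

Things in the scene. Friction and masses are not known exactly. Their poses are not given: they have to be found in the camera images.
- lift_fixture: grey fixed base plate, 10 mm thick (own frame: x -60..94, y -130..190 mm), with an aluminium rail along its y axis. Origin on the bench top below the jack's pivot line; x points from the handle side to the sill, y along the rail. It carries the blue jack carriage and, at x = 56 mm, two timber bearers with tops at z = 75 mm. Place and yaw vary
- jack_carriage (a joint): position in m of the jack's lever and saddle along the fixture's y, -0.085..0.085. Friction about 4 N when free, over 40 N when locked; moving mass about 7 kg. The blue plate (75x140 mm, top at z = 40 mm) reaches from 35 mm on the -y side of the lever to 105 mm on its +y side; push its side or pull it by the knob
- clamp_knob (a joint): angle in rad of the clamp knob about the vertical, 0 = fully clockwise, locked; grows anticlockwise seen from above to 1.3 (stop). The clamp bites below about 0.5 and is free above 0.7; count it free over 0.8, locked under 0.2. It stays where it is left; turning takes about 0.2 to 0.4 N m
- knob_grip (a point): centre of the knob's black wing, a bar 60 mm long, 14 wide, 22 high, 87 mm above the bench, 80 mm to the +y side of the lever and 40 mm behind the pivot (fixture x = -40 mm). At angle 0 the bar lies along the fixture's y; it turns with the knob. Under it a 24 mm round collar; the carriage plate is 36 mm below the bar
- jack_lever (a joint): angle in rad of the red jack lever, 0 = handle up, saddle down (a return spring holds it there); grows as the handle is pressed, 0.42 = handle at its lower stop. With the sill on it the handle needs about 8 to 12 N and springs back up when let go
- handle_pad (a point): top centre of the black ribbed pad (54 x 32 mm) at the end of the jack handle, 123 mm behind the pivot (fixture -x). It is 123 mm above the bench when up and 69 mm when fully down, and moves back 7 mm as it goes down; nothing stands beneath it
- saddle (a point): top of the jack's steel ball saddle (ball 28 mm across), 54 mm in front of the pivot (fixture +x); 71 mm above the bench when down, 4 mm under the sill; the full stroke raises it by about 24 mm
- sill: loose pale stone sill, 70 x 300 x 30 mm, about 1.5 kg, lying on the two bearers; origin at the centre of its underside, y along its length
- lift_mark (a point): centre of the yellow band (16 mm wide, painted right round the sill), on the underside, 55 mm from the sill's middle towards its +y end
- bearer_marked: fixed timber bearer under the marked end of the sill, 70x24x65 mm, standing on the base plate at fixture y = +110 mm
- bearer_plain: the same bearer under the other end, at fixture y = -110 mm
- tape_measure: yellow tape measure, 39x88x67 mm, loose bystander; origin at the centre of its underside
- mastic_tin: round tin, 75x75x88 mm, loose bystander; origin at the centre of its underside
- wedge_1: timber wedge, 55x52x28 mm, loose bystander; origin at the centre of its underside
- wedge_2: timber wedge, 55x52x28 mm, loose bystander; origin at the centre of its underside
- green_sample: green stone offcut, 50x80x20 mm, loose bystander; origin at the centre of its underside

How it is judged (in metres and radians):
On the way, in this order (a step that is already met when the one before it is completed fails the run):
1. the clamp knob is turned anticlockwise to free (over 0.8 rad) before the jack has moved 15 mm (value of joint clamp_knob above 0.8 rad and distance of saddle from where it was at the start of the episode below 0.015 m), for 0.1 s.
2. the jack is slid, handle up, until the saddle is within 12 mm of the mark along the sill (y of saddle in the frame of lift_mark between -0.012 and 0.012 m and value of joint jack_lever below 0.08 rad), for 0.2 s.
3. the knob is turned back clockwise (under 0.2 rad) with the saddle still under the mark and the handle up (all of step 2 and value of joint clamp_knob below 0.2 rad), for 0.2 s.
At the end, for the whole second after the job is handed in: Robot holds the lever down (over 0.37 rad, over 1.5 N); knob locked (under 0.2 rad); saddle within 15 mm of the mark along the sill and carrying it; mark over 87 mm up (12 mm lift); sill off the bearer at its marked end, resting on the other, untouched by the robot and still (value of joint jack_lever above 0.37 rad and value of joint clamp_knob below 0.2 rad and y of saddle in the frame of lift_mark between -0.015 and 0.015 m and height (world z) of lift_mark above 0.087 m and contact force between sill and bearer_marked below 0.2 N and contact force between sill and jack_lever above 3 N and contact force between sill and bearer_plain above 1 N and contact force between any of the fingers, the arm and jack_lever above 1.5 N and contact force between each of the arm, the fingers and sill below 0.2 N and linear speed of sill below 0.02 m/s); the arm keeps its last pose, push and grip.
It fails at once if the sill is pushed along or off its bearers (moved over 40 mm) (distance of sill from where it was at the start of the episode above 0.04 m).
It fails at once if a bystander is disturbed (moved over 30 mm) (distance of any of tape_measure, mastic_tin, wedge_1, wedge_2, green_sample from where it was at the start of the episode above 0.03 m).
It also fails if it takes over 48 s, if anything falls off the work surface, if the arm or the gripper's body presses on something with over 40 N, if the wrist force passes 120 N, or if a joint passes its speed limit or range.

## Working session

There is one attempt and no reset: what is moved stays moved. The work goes in short steps, Python scripts to look and compute and a tool call to move; the robot and the scene stay as the last step left them, time stands still between calls to the robot, and variables do not carry over. Pictures are saved under pics/ and viewed, at most 10 in all, crops included, and the job is handed in when it is done.

Besides the shell and the picture viewer there is one more tool, called after "Emit:" in YAML: its name, and indented under it one key for each argument. send_rows: Moves the arm, as the interface text tells. Its arguments: {"type":"object","properties":{"commands":{"type":"array"},"grip":{"type":"number"}},"required":["commands"]}

```bash
mkdir -p pics; cat > h.py <<'E'
import numpy as np, cv2
from plant import bot, imaging
def cam(n):
    s=bot.read_state(); c=imaging.read_camera(n)
    if n=="wrist":
        T=np.eye(4);T[:3,:3]=np.array(s["orientation"]);T[:3,3]=s["tcp_pos"]
        c["cam_to_world"]=T@np.array(c["hand_eye"])
    return c
def pts(c):
    z=c["z_map"];K=np.array(c["mtx"]);v,u=np.mgrid[:z.shape[0],:z.shape[1]]
    p=np.stack([(u-K[0,2])/K[0,0]*z,(v-K[1,2])/K[1,1]*z,z,np.ones_like(z)],-1)
    return (p@np.array(c["cam_to_world"]).T)[...,:3]
E
python3 - <<'E'
from h import *
import pickle
for n in ["top","scene"]:
    c=cam(n); cv2.imwrite(f"pics/{n}0.png",c["frame"]); pickle.dump(c,open(n+".pkl","wb"))
print(bot.read_state())
E
```

```text
{'time_s': 0.1, 'joint_pos': array([-1.25800018e+00,  2.13326069e-01, -3.49804687e-02,  1.32347946e+00,
       -2.07748003e-05,  1.57079266e+00]), 'qd': array([-0.00030097, -0.00057781,  0.000105  , -0.00094774, -0.00042474,
        0.00128142]), 'joint_efforts': array([ 8.57596497e-04, -6.87244534e+01,  4.87806773e+01,  1.20867733e-02,
        1.10738222e-04, -1.85325939e-05]), 'tcp_pos': array([ 153.76815288, -475.47432943,  244.86237948]), 'orientation': array([[ 9.51475724e-01,  3.07723645e-01, -3.24308189e-04],
       [ 3.07723815e-01, -9.51475264e-01,  9.35254952e-04],
       [-2.07711573e-05, -9.89669736e-04, -9.99999510e-01]]), 'wrist_force': array([ 0.96153013, -0.22036214, -0.50744077]), 'torque': array([-0.01945429,  0.01019282, -0.07014453]), 'finger_force': 0.0, 'width': 1.0001330572590286}
```

View pics/top0.png

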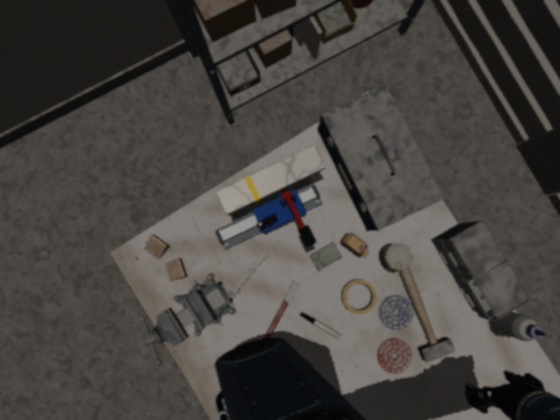

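View pics/scene0.png

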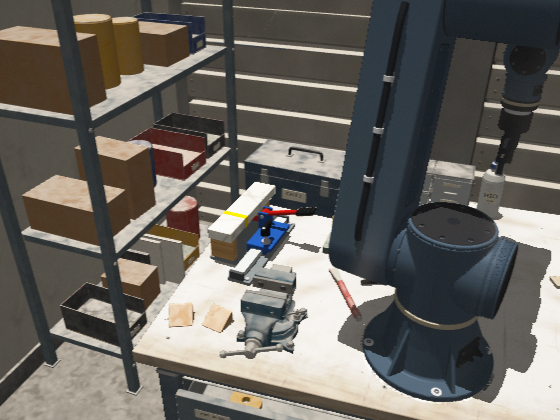

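```bash
python3 - <<'E'
from h import *
import pickle
c=pickle.load(open("top.pkl","rb")); P=pts(c); f=c["frame"]
cv2.imwrite("pics/crop.png",cv2.convertScaleAbs(cv2.resize(f[140:280,200:360],(800,700),interpolation=cv2.INTER_CUBIC)[:600],alpha=1.5))
hsv=cv2.cvtColor(f,cv2.COLOR_BGR2HSV).astype(int)
v,u=np.mgrid[:420,:560]; roi=(v>140)&(v<280)&(u>200)&(u<350)
m=roi&(abs(P[...,2]-105)<6)&(hsv[...,2]>60)&(v<220)
r=cv2.minAreaRect(P[m][:,:2].astype(np.float32)); print("sill",r,np.median(P[m][:,2]))
y=roi&(v<215)&(hsv[...,0]>18)&(hsv[...,0]<35)&(hsv[...,1]>150)&(hsv[...,2]>80)
print("yellow",y.sum(),P[y].mean(0))
b=roi&(hsv[...,0]>100)&(hsv[...,0]<130)&(hsv[...,1]>140)
print("blue",b.sum(),cv2.minAreaRect(P[b&(abs(P[...,2]-40)<6)][:,:2].astype(np.float32)))
rd=roi&((hsv[...,0]<8)|(hsv[...,0]>172))&(hsv[...,1]>150)&(hsv[...,2]>60)
print("red",rd.sum(),cv2.minAreaRect(P[rd][:,:2].astype(np.float32)))
for n,(a,d) in {"pad":(307,238),"knob":(267,215)}.items(): print(n,P[d-4:d+5:2,a-6:a+7:3].round(0).tolist())
E
```

```text
sill ((582.9912719726562, 13.142822265625), (168.9573211669922, 299.9512939453125), 27.12329864501953) 105.14679407323865
yellow 104 [599.60261536  82.63711125 105.65954796]
blue 899 ((546.8541870117188, 8.330978393554688), (74.48847198486328, 136.43991088867188), 26.728469848632812)
red 187 ((524.77099609375, -27.107093811035156), (61.57442092895508, 145.9891357421875), 87.86994171142578)
pad [[[479.0, -52.0, 121.0], [479.0, -60.0, 122.0], [480.0, -68.0, 124.0], [480.0, -76.0, 122.0], [483.0, -94.0, -3.0]], [[474.0, -52.0, 116.0], [474.0, -60.0, 120.0], [474.0, -68.0, 121.0], [474.0, -75.0, 126.0], [475.0, -83.0, 125.0]], [[469.0, -52.0, 122.0], [469.0, -60.0, 125.0], [469.0, -68.0, 121.0], [469.0, -76.0, 125.0], [469.0, -83.0, 129.0]], [[465.0, -59.0, -3.0], [464.0, -60.0, 124.0], [464.0, -68.0, 124.0], [464.0, -75.0, 128.0], [464.0, -83.0, 129.0]], [[459.0, -59.0, 3.0], [458.0, -60.0, 128.0], [458.0, -67.0, 131.0], [459.0, -75.0, 130.0], [459.0, -83.0, 128.0]]]
knob [[[544.0, 60.0, 41.0], [544.0, 51.0, 43.0], [545.0, 43.0, 43.0], [545.0, 34.0, 41.0], [545.0, 26.0, 42.0]], [[538.0, 60.0, 41.0], [539.0, 52.0, 36.0], [539.0, 43.0, 41.0], [539.0, 34.0, 41.0], [540.0, 26.0, 38.0]], [[533.0, 60.0, 38.0], [533.0, 51.0, 38.0], [533.0, 43.0, 38.0], [530.0, 33.0, 93.0], [530.0, 24.0, 98.0]], [[527.0, 60.0, 41.0], [525.0, 50.0, 76.0], [524.0, 41.0, 93.0], [524.0, 32.0, 99.0], [524.0, 24.0, 95.0]], [[521.0, 60.0, 37.0], [518.0, 49.0, 99.0], [518.0, 41.0, 94.0], [518.0, 32.0, 96.0], [519.0, 24.0, 94.0]]]
```

View pics/crop.png

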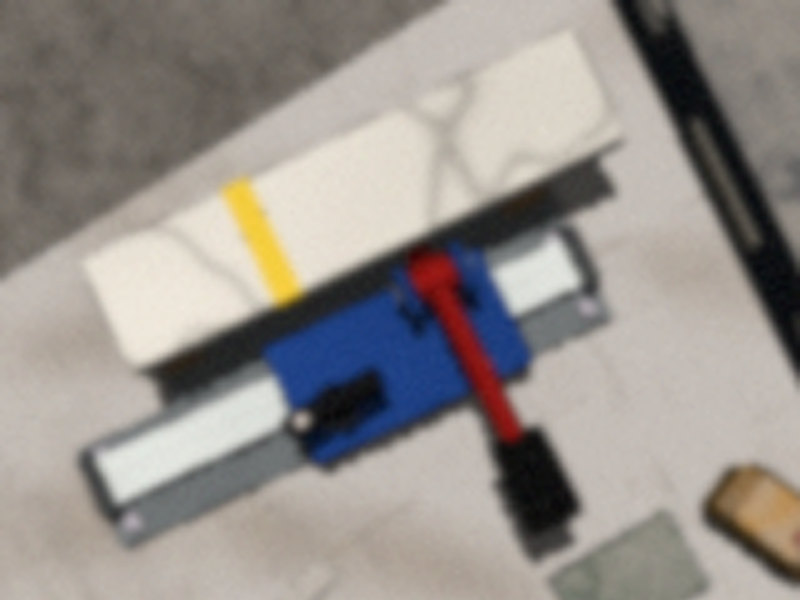

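Emit:
send_rows:
  commands:
    - {"delta_pos": [0, 0, -0.2], "turn": -1}
    - {"delta_pos": [0, 0, -0.2], "turn": -1}
    - {"delta_pos": [0, 0, -0.2], "turn": -1}
    - {"delta_pos": [0, 0, -0.2], "turn": -1}
    - {"delta_pos": [0, 0, -0.2], "turn": -1}
    - {"delta_pos": [0, 0, 0], "turn": -1}
    - {"delta_pos": [0, 0, 0], "turn": -1}
    - {"delta_pos": [0, 0, 0], "turn": -1}
    - {"delta_pos": [0, 0, 0], "turn": -1}
    - {"delta_pos": [0, 0, 0], "turn": -1}
  grip: 45

```text
time_s: 0.93
tcp_pos: [153.8, -475.6, 285.0]
orientation: [[0.372, 0.928, -0.0], [0.928, -0.372, 0.001], [0.001, -0.0, -1.0]]
wrist_force: [0.1, -0.3, 0.3]
width: 0.526
finger_force: 0.0
```

Emit:
send_rows:
  commands:
    - {"delta_pos": [0, 0, 0], "turn": -1}
    - {"delta_pos": [0, 0, 0], "turn": -1}
    - {"delta_pos": [0, 0, 0], "turn": -1}
    - {"delta_pos": [0, 0, 0], "turn": -1}
    - {"delta_pos": [0, 0, 0], "turn": -1}
    - {"delta_pos": [0, 0, 0], "turn": -1}
    - {"delta_pos": [0, 0, 0], "turn": -1}
    - {"delta_pos": [0, 0, 0], "turn": -1}
    - {"delta_pos": [0, 0, 0], "turn": -1}
    - {"delta_pos": [0, 0, 0], "turn": -0.8}

```text
time_s: 1.77
tcp_pos: [153.8, -475.6, 285.0]
orientation: [[-0.457, 0.89, -0.0], [0.89, 0.457, 0.001], [0.001, 0.0, -1.0]]
wrist_force: [-0.1, -0.1, 0.8]
width: 0.53
finger_force: 0.0
```

Emit:
send_rows:
  commands:
    - {"delta_pos": [0.45, 0.87, 0], "turn": 0}
    - {"delta_pos": [0.45, 0.87, 0], "turn": 0}
    - {"delta_pos": [0.45, 0.87, 0], "turn": 0}
    - {"delta_pos": [0.45, 0.87, 0], "turn": 0}
    - {"delta_pos": [0.45, 0.87, 0], "turn": 0}
    - {"delta_pos": [0.45, 0.87, 0], "turn": 0}
    - {"delta_pos": [0.45, 0.87, 0], "turn": 0}
    - {"delta_pos": [0.45, 0.87, 0], "turn": 0}
    - {"delta_pos": [0.45, 0.87, 0], "turn": 0}
    - {"delta_pos": [0.45, 0.87, 0], "turn": 0}
    - {"delta_pos": [0.45, 0.87, 0], "turn": 0}

```text
time_s: 2.68
tcp_pos: [406.1, -123.9, 285.3]
orientation: [[-0.453, 0.892, -0.0], [0.892, 0.453, -0.0], [-0.0, -0.0, -1.0]]
wrist_force: [0.3, -1.3, -0.5]
width: 0.524
finger_force: 0.0
```

Emit:
send_rows:
  commands:
    - {"delta_pos": [0.45, 0.87, 0], "turn": 0}
    - {"delta_pos": [0.45, 0.87, 0], "turn": 0}
    - {"delta_pos": [0.45, 0.87, 0], "turn": 0}
    - {"delta_pos": [0.45, 0.87, 0], "turn": 0}
    - {"delta_pos": [0, 0, 0], "turn": 0}
    - {"delta_pos": [0, 0, 0], "turn": 0}

```text
time_s: 3.18
tcp_pos: [497.5, 2.9, 284.5]
orientation: [[-0.456, 0.89, -0.002], [0.89, 0.456, 0.0], [0.001, -0.001, -1.0]]
wrist_force: [-0.0, 0.0, 0.4]
width: 0.531
finger_force: 0.0
```

```bash
python3 - <<'E'
from h import *
import pickle
c=cam("wrist"); cv2.imwrite("pics/w1.png",cv2.convertScaleAbs(c["frame"],alpha=1.5)); pickle.dump(c,open("w1.pkl","wb"))
s=bot.read_state(); print(s["time_s"],s["tcp_pos"],s["orientation"],s["joint_pos"],s["width"])
E
```

```text
3.2333 [496.91599818   1.77855724 284.7652199 ] [[-4.54105806e-01  8.90946883e-01 -1.25293720e-03]
 [ 8.90947667e-01  4.54105961e-01 -1.73770888e-04]
 [ 4.14145621e-04 -1.19521185e-03 -9.99999200e-01]] [ 3.68184352e-03  2.05058398e-01  5.48621548e-02  1.42185365e+00
 -1.69156603e-04  1.10310967e+00] 0.5275243219463012
```

View pics/w1.png

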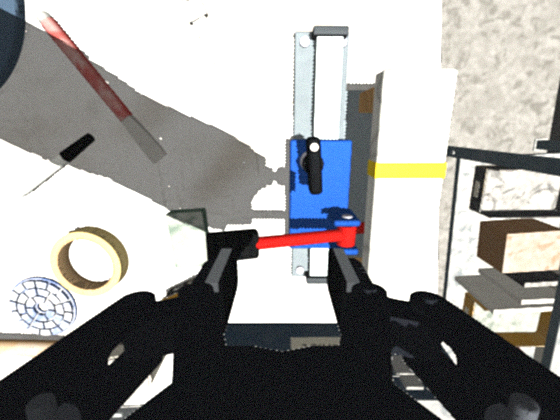

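```bash
python3 - <<'E'
from h import *
import pickle
c=pickle.load(open("w1.pkl","rb")); P=pts(c); f=c["frame"]
hsv=cv2.cvtColor(f,cv2.COLOR_BGR2HSV).astype(int); v,u=np.mgrid[:420,:560]
R=lambda a,b,cc,d:(u>=a)&(u<b)&(v>=cc)&(v<d)
F=lambda m:cv2.minAreaRect(P[m][:,:2].astype(np.float32))
z=P[...,2]
y=R(365,450,155,185)&(hsv[...,1]>130)&(abs(z-105)<6); print("yel",y.sum(),P[y].mean(0),F(y))
b=R(280,360,130,260)&(hsv[...,0]>100)&(hsv[...,0]<130)&(hsv[...,1]>120)&(abs(z-40)<6); print("blue",F(b))
k=R(290,335,130,200)&(z>85)&(z<110); print("knob",k.sum(),P[k].mean(0),F(k))
s=R(365,460,65,290)&(abs(z-105)<5); print("sill",F(s))
rd=R(240,365,215,260)&((hsv[...,0]<8)|(hsv[...,0]>172))&(hsv[...,1]>120)&(z>50); print("red",P[rd].mean(0),F(rd))
pd=R(208,262,228,262)&(z>95); print("pad",P[pd].mean(0),F(pd))
E
```

```text
yel 1067 [601.92935695  83.93776501 105.3937488 ] ((602.6658935546875, 83.9248046875), (70.27783966064453, 15.943000793457031), 27.898723602294922)
blue ((547.8851928710938, 9.184013366699219), (74.50169372558594, 137.605224609375), 27.028013229370117)
knob 792 [515.38139991  43.92234261  97.04616471] ((516.510986328125, 43.06245422363281), (13.996733665466309, 59.69253158569336), 31.359174728393555)
sill ((612.244384765625, 66.5553970336914), (71.3494644165039, 229.3443145751953), 27.407184600830078)
red [552.39499341 -25.90277444  98.64794379] ((521.9874877929688, -15.907180786132812), (106.73579406738281, 158.19595336914062), 68.46210479736328)
pad [476.73889807 -49.08678846 152.10002799] ((461.81304931640625, -12.426643371582031), (55.74858474731445, 140.232177734375), 16.973146438598633)
```

Emit:
send_rows:
  commands:
    - {"delta_pos": [0.36, 0.45, 0.6], "turn": 0}
    - {"delta_pos": [0.35, 0.45, 0.8], "turn": 0}
    - {"delta_pos": [0, 0, 0.8], "turn": -0.9}
    - {"delta_pos": [0, 0, 0.8], "turn": 0}
    - {"delta_pos": [0, 0, 0.75], "turn": 0}
    - {"delta_pos": [0, 0, 0], "turn": 0}
    - {"delta_pos": [0, 0, 0], "turn": 0}

```text
time_s: 3.82
tcp_pos: [515.1, 41.9, 135.3]
orientation: [[-0.52, 0.854, -0.002], [0.854, 0.52, -0.0], [0.001, -0.002, -1.0]]
wrist_force: [0.8, -0.3, 0.5]
width: 0.529
finger_force: 0.0
```

Emit:
send_rows:
  commands:
    - {"delta_pos": [0.02, 0.04, 0.45], "turn": 0}
    - {"delta_pos": [0, 0, 0.45], "turn": 0}
    - {"delta_pos": [0, 0, 0.43], "turn": 0}
    - {"delta_pos": [0, 0, 0], "turn": 0}

```text
time_s: 4.15
tcp_pos: [516.9, 43.9, 82.0]
orientation: [[-0.521, 0.854, -0.001], [0.854, 0.521, -0.0], [0.0, -0.001, -1.0]]
wrist_force: [-0.5, 0.0, -0.2]
width: 0.525
finger_force: 0.0
```

Emit:
send_rows:
  commands:
    - {"delta_pos": [0, 0, 0], "turn": 0}
    - {"delta_pos": [0, 0, 0], "turn": 0}
    - {"delta_pos": [0, 0, 0], "turn": 0}
    - {"delta_pos": [0, 0, 0], "turn": 0}
    - {"delta_pos": [0, 0, 0], "turn": 0}
    - {"delta_pos": [0, 0, 0], "turn": 0}
  grip: 5

```text
time_s: 4.65
tcp_pos: [515.5, 42.7, 84.4]
orientation: [[-0.52, 0.854, -0.002], [0.854, 0.52, -0.003], [-0.002, -0.004, -1.0]]
wrist_force: [-23.8, -13.2, 25.2]
width: 0.24
finger_force: 57.9
```

Emit:
send_rows:
  commands:
    - {"delta_pos": [0, -0.03, 0], "turn": 0}
    - {"delta_pos": [0, 0, 0], "turn": 0}
    - {"delta_pos": [0, 0, 0], "turn": 0}
    - {"delta_pos": [0, 0, 0], "turn": 0}

```text
time_s: 4.98
tcp_pos: [515.4, 42.6, 84.5]
orientation: [[-0.52, 0.854, -0.001], [0.854, 0.52, -0.002], [-0.002, -0.002, -1.0]]
wrist_force: [-16.5, -9.9, 18.5]
width: 0.239
finger_force: 58.5
```

```bash
python3 - <<'E'
from h import *
c=cam("wrist"); cv2.imwrite("pics/w2.png",cv2.convertScaleAbs(cv2.resize(c["frame"][100:400,130:470],(680,600)),alpha=2))
E
```

```text
(no output)
```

View pics/w2.png

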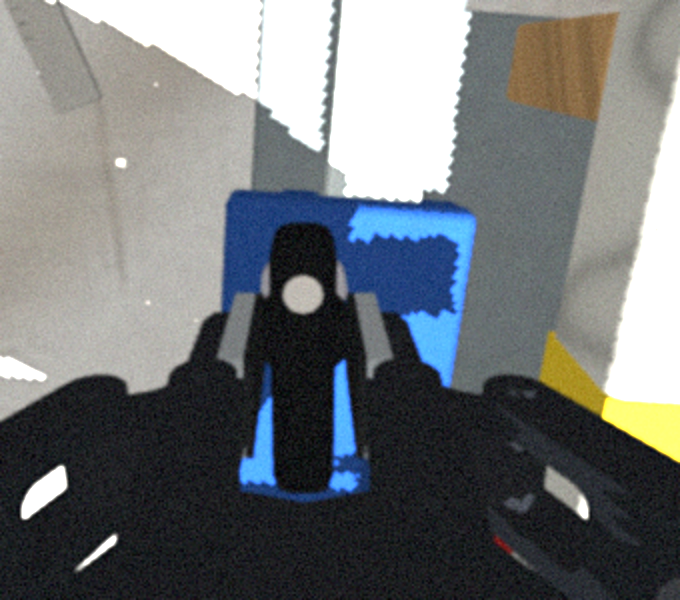

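Emit:
send_rows:
  commands:
    - {"delta_pos": [0, 0, 0], "turn": 0}
    - {"delta_pos": [0, 0, 0], "turn": 0}
    - {"delta_pos": [0, 0, -0.1], "turn": 0}
    - {"delta_pos": [0, 0, -0.12], "turn": 0}
    - {"delta_pos": [0, 0, 0], "turn": 0}
  grip: 45

```text
time_s: 5.45
tcp_pos: [517.2, 44.0, 92.6]
orientation: [[-0.521, 0.853, 0.002], [0.853, 0.521, 0.0], [-0.001, 0.002, -1.0]]
wrist_force: [-0.3, -0.5, 0.6]
width: 0.527
finger_force: 0.0
```

Emit:
send_rows:
  commands:
    - {"delta_pos": [0, 0, 0], "turn": 0}
    - {"delta_pos": [0, 0, 0], "turn": 0}
    - {"delta_pos": [0, 0, 0], "turn": 0}
    - {"delta_pos": [0, 0, 0], "turn": 0}
    - {"delta_pos": [0, 0, 0], "turn": 0}
    - {"delta_pos": [0, 0, 0], "turn": 0}
  grip: 5

```text
time_s: 5.95
tcp_pos: [515.2, 43.1, 92.0]
orientation: [[-0.521, 0.854, -0.001], [0.854, 0.521, -0.002], [-0.001, -0.002, -1.0]]
wrist_force: [-18.3, -8.2, 31.6]
width: 0.146
finger_force: 96.8
```

Emit:
send_rows:
  commands:
    - {"delta_pos": [0, -0.04, 0.0], "turn": 0}
    - {"delta_pos": [0, 0, 0], "turn": -1}
    - {"delta_pos": [0, 0, 0], "turn": -1}
    - {"delta_pos": [0, 0, 0], "turn": -1}
    - {"delta_pos": [0, 0, 0], "turn": -1}
    - {"delta_pos": [0, 0, 0], "turn": -1}
    - {"delta_pos": [0, 0, 0], "turn": -1}

```text
time_s: 6.53
tcp_pos: [514.9, 43.0, 91.9]
orientation: [[-0.88, 0.475, 0.001], [0.475, 0.88, -0.0], [-0.001, 0.0, -1.0]]
wrist_force: [-9.1, -3.4, 22.1]
width: 0.146
finger_force: 95.0
```

Emit:
send_rows:
  commands:
    - {"delta_pos": [0, 0, 0], "turn": -1}
    - {"delta_pos": [0, 0, 0], "turn": -1}
    - {"delta_pos": [0, 0, 0], "turn": -1}
    - {"delta_pos": [0, 0, 0], "turn": -1}
    - {"delta_pos": [0, 0, 0], "turn": -1}
    - {"delta_pos": [0, 0, 0], "turn": -1}
    - {"delta_pos": [0, 0, 0], "turn": 0}
    - {"delta_pos": [0, 0, 0], "turn": 0}
    - {"delta_pos": [0, 0, 0], "turn": 0}

```text
time_s: 7.28
tcp_pos: [514.7, 42.9, 91.9]
orientation: [[-1.0, -0.025, 0.0], [-0.025, 1.0, -0.0], [-0.0, -0.0, -1.0]]
wrist_force: [-9.4, -3.1, 22.5]
width: 0.145
finger_force: 95.0
```

Emit:
send_rows:
  commands:
    - {"delta_pos": [0.02, 0.04, 0], "turn": 0}
    - {"delta_pos": [0.04, 0.08, 0], "turn": 0}
    - {"delta_pos": [0.06, 0.13, 0], "turn": 0}
    - {"delta_pos": [0.08, 0.17, 0], "turn": 0}
    - {"delta_pos": [0.1, 0.21, 0], "turn": 0}
    - {"delta_pos": [0.11, 0.235, 0], "turn": 0}
    - {"delta_pos": [0.11, 0.235, 0], "turn": 0}
    - {"delta_pos": [0.1, 0.21, 0], "turn": 0}
    - {"delta_pos": [0.08, 0.17, 0], "turn": 0}
    - {"delta_pos": [0.06, 0.13, 0], "turn": 0}
    - {"delta_pos": [0.04, 0.08, 0], "turn": 0}
    - {"delta_pos": [0.03, 0.05, 0], "turn": 0}

```text
time_s: 8.28
tcp_pos: [479.8, 111.7, 91.9]
orientation: [[-1.0, -0.025, 0.001], [-0.025, 1.0, -0.001], [-0.001, -0.001, -1.0]]
wrist_force: [-6.0, -7.8, 21.0]
width: 0.145
finger_force: 94.7
```

Emit:
send_rows:
  commands:
    - {"delta_pos": [0, 0, 0], "turn": 0}
    - {"delta_pos": [0, 0, 0], "turn": 0}
    - {"delta_pos": [0, 0, 0], "turn": 0}
    - {"delta_pos": [0, 0, 0], "turn": 0}
    - {"delta_pos": [0, 0, 0], "turn": 0}

```text
time_s: 8.7
tcp_pos: [479.7, 112.0, 91.9]
orientation: [[-1.0, -0.025, 0.0], [-0.025, 1.0, 0.001], [-0.0, 0.001, -1.0]]
wrist_force: [-10.1, -1.1, 24.9]
width: 0.15
finger_force: 95.3
```

```bash
python3 - <<'E'
from h import *
c=cam("top"); P=pts(c); f=c["frame"]
cv2.imwrite("pics/t2.png",cv2.convertScaleAbs(cv2.resize(f[140:280,200:360],(680,595),interpolation=cv2.INTER_CUBIC),alpha=1.5))
hsv=cv2.cvtColor(f,cv2.COLOR_BGR2HSV).astype(int); v,u=np.mgrid[:420,:560]
roi=(v>140)&(v<280)&(u>200)&(u<350)
rd=roi&((hsv[...,0]<8)|(hsv[...,0]>172))&(hsv[...,1]>150)&(hsv[...,2]>60)
print(P[rd].mean(0)@[-.454,.891,0], bot.read_state()["tcp_pos"])
import pickle
c=pickle.load(open("top.pkl","rb"));P=pts(c);hsv=cv2.cvtColor(c["frame"],cv2.COLOR_BGR2HSV).astype(int)
rd=roi&((hsv[...,0]<8)|(hsv[...,0]>172))&(hsv[...,1]>150)&(hsv[...,2]>60)
print(P[rd].mean(0)@[-.454,.891,0])
E
```

```text
-198.53826972975583 [479.69737229 112.0205964   91.88132757]
-274.9970104566342
```

View pics/t2.png

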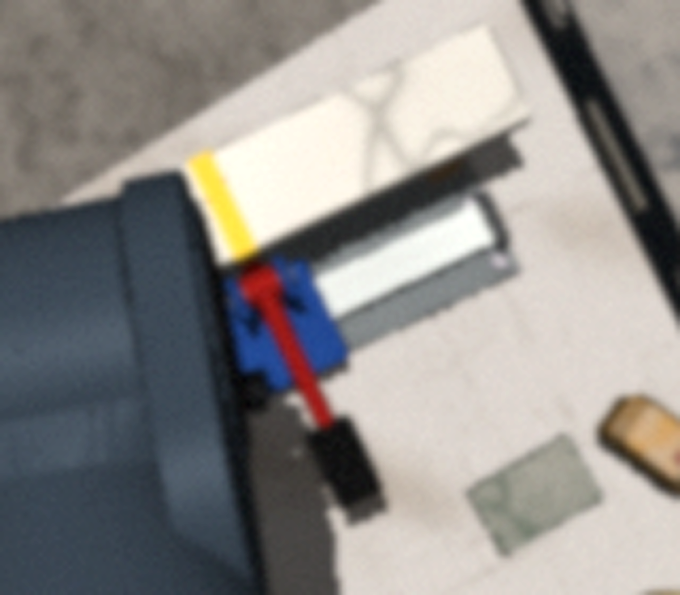

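The picture shows the red lever's head at about (262,285), in line with the yellow band at (225,205). The handle is up and the fit agrees to about 1 mm. Next I lock the clamp.

Emit:
send_rows:
  commands:
    - {"delta_pos": [0, 0, 0], "turn": 1}
    - {"delta_pos": [0, 0, 0], "turn": 1}
    - {"delta_pos": [0, 0, 0], "turn": 1}
    - {"delta_pos": [0, 0, 0], "turn": 1}
    - {"delta_pos": [0, 0, 0], "turn": 1}
    - {"delta_pos": [0, 0, 0], "turn": 1}
    - {"delta_pos": [0, 0, 0], "turn": 1}
    - {"delta_pos": [0, 0, 0], "turn": 1}
    - {"delta_pos": [0, 0, 0], "turn": 1}
    - {"delta_pos": [0, 0, 0], "turn": 1}
    - {"delta_pos": [0, 0, 0], "turn": 1}
    - {"delta_pos": [0, 0, 0], "turn": 1}

```text
time_s: 9.75
tcp_pos: [480.0, 112.0, 92.0]
orientation: [[-0.518, 0.855, 0.001], [0.855, 0.518, 0.001], [0.0, 0.001, -1.0]]
wrist_force: [-10.0, 0.1, 24.9]
width: 0.148
finger_force: 95.7
```

Emit:
send_rows:
  commands:
    - {"delta_pos": [0, 0, 0], "turn": 0.8}
    - {"delta_pos": [0, 0, 0], "turn": 0}
    - {"delta_pos": [0, 0, 0], "turn": 0}
    - {"delta_pos": [0, 0, 0], "turn": 0}
    - {"delta_pos": [0, 0, 0], "turn": 0}

```text
time_s: 10.17
tcp_pos: [480.0, 112.0, 92.0]
orientation: [[-0.461, 0.888, 0.001], [0.888, 0.461, 0.001], [0.0, 0.001, -1.0]]
wrist_force: [-10.4, -0.2, 23.7]
width: 0.148
finger_force: 95.6
```

Emit:
send_rows:
  commands:
    - {"delta_pos": [0, 0, 0], "turn": 0}
    - {"delta_pos": [0, 0, 0], "turn": 0}
    - {"delta_pos": [0, 0, 0], "turn": 0}
    - {"delta_pos": [0, 0, -0.3], "turn": 0}
    - {"delta_pos": [0, 0, -0.6], "turn": 0}
    - {"delta_pos": [0, 0, -0.8], "turn": 0}
    - {"delta_pos": [0, 0, -0.8], "turn": 0}
    - {"delta_pos": [0, 0, -0.8], "turn": 0}
    - {"delta_pos": [0, 0, -0.8], "turn": 0}
    - {"delta_pos": [0, 0, -0.5], "turn": 0}
    - {"delta_pos": [0, 0, 0], "turn": 0}
  grip: 45

```text
time_s: 11.08
tcp_pos: [481.3, 112.1, 278.8]
orientation: [[-0.461, 0.888, 0.005], [0.888, 0.461, 0.001], [-0.001, 0.005, -1.0]]
wrist_force: [0.3, -0.6, 0.5]
width: 0.525
finger_force: 0.0
```

Emit:
send_rows:
  commands:
    - {"delta_pos": [-0.5, -0.52, 0], "turn": 0}
    - {"delta_pos": [-0.5, -0.52, 0], "turn": 0}
    - {"delta_pos": [-0.5, -0.53, 0], "turn": 0}
    - {"delta_pos": [-0.5, -0.53, 0], "turn": 0}
    - {"delta_pos": [0, 0, 0], "turn": 0}
    - {"delta_pos": [0, 0, 0], "turn": 0}
    - {"delta_pos": [0, 0, 0], "turn": 0}
  grip: 0

```text
time_s: 11.67
tcp_pos: [442.1, 2.2, 274.4]
orientation: [[-0.46, 0.888, -0.001], [0.888, 0.46, 0.0], [0.0, -0.001, -1.0]]
wrist_force: [-0.7, -0.9, 0.4]
width: -0.003
finger_force: 0.0
```

```bash
python3 - <<'E'
from h import *
c=cam("wrist"); P=pts(c); f=c["frame"]
cv2.imwrite("pics/w3.png",cv2.convertScaleAbs(f,alpha=1.5))
v,u=np.mgrid[:420,:560];D=P-[480,112,0];k=(np.hypot(D[...,0],D[...,1])<45)&(P[...,2]>85)&(P[...,2]<110)
print("knob",k.sum(),P[k].mean(0),cv2.minAreaRect(P[k][:,:2].astype(np.float32)))
hsv=cv2.cvtColor(f,cv2.COLOR_BGR2HSV).astype(int)
y=(np.hypot(P[...,0]-602,P[...,1]-84)<60)&(abs(P[...,2]-105)<6)&(hsv[...,1]>130); print(P[y].mean(0),P[y].mean(0)@[-.454,.891,0])
s=bot.read_state();print(s["tcp_pos"],s["width"])
E
```

```text
knob 1063 [479.60882933 111.96122529  96.42601135] ((481.2868347167969, 111.80259704589844), (14.381776809692383, 59.17424011230469), 27.031753540039062)
[601.3103122   83.88285098 105.35175067] -198.255261514499
[442.3097089    2.55861264 274.50002536] -0.0007708900881659687
```

View pics/w3.png

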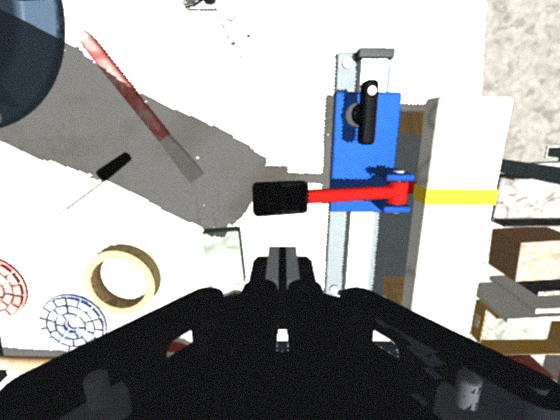

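Emit:
send_rows:
  commands:
    - {"delta_pos": [0.01, 0.03, 0.5], "turn": 0}
    - {"delta_pos": [0, 0, 0.8], "turn": 0}
    - {"delta_pos": [0, 0, 0.8], "turn": 0}
    - {"delta_pos": [0, 0, 0.7], "turn": 0}
    - {"delta_pos": [0, 0, 0.4], "turn": 0}
    - {"delta_pos": [0, 0, 0], "turn": 0}
    - {"delta_pos": [0, 0, 0], "turn": 0}

```text
time_s: 12.3
tcp_pos: [442.8, 3.7, 146.7]
orientation: [[-0.462, 0.887, -0.002], [0.887, 0.462, 0.0], [0.001, -0.001, -1.0]]
wrist_force: [0.5, 0.1, 0.3]
width: 0.003
finger_force: 0.0
```

Emit:
send_rows:
  commands:
    - {"delta_pos": [0, 0, 0.1], "turn": 0}
    - {"delta_pos": [0, -0.01, 0.12], "turn": 0}
    - {"delta_pos": [0, -0.02, 0.12], "turn": 0}
    - {"delta_pos": [0, -0.02, 0.12], "turn": 0}
    - {"delta_pos": [0, -0.02, 0.12], "turn": 0}
    - {"delta_pos": [0, -0.02, 0.12], "turn": 0}
    - {"delta_pos": [0, -0.02, 0.12], "turn": 0}
    - {"delta_pos": [0, -0.02, 0.12], "turn": 0}
    - {"delta_pos": [0, -0.02, 0.12], "turn": 0}
    - {"delta_pos": [0, -0.02, 0.12], "turn": 0}
    - {"delta_pos": [0, 0, 0], "turn": 0}

```text
time_s: 13.22
tcp_pos: [437.6, -0.1, 99.5]
orientation: [[-0.46, 0.888, 0.001], [0.888, 0.46, 0.0], [-0.0, 0.001, -1.0]]
wrist_force: [0.3, 0.3, 8.2]
width: -0.002
finger_force: 4.4
```

Contact is good. I continue down to the stop.

Emit:
send_rows:
  commands:
    - {"delta_pos": [0, 0, 0.1], "turn": 0}
    - {"delta_pos": [0, 0, 0.1], "turn": 0}
    - {"delta_pos": [0, 0, 0.1], "turn": 0}
    - {"delta_pos": [0, 0, 0.08], "turn": 0}
    - {"delta_pos": [0, 0, 0.04], "turn": 0}
    - {"delta_pos": [0, 0, 0], "turn": 0}
    - {"delta_pos": [0, 0, 0], "turn": 0}

```text
time_s: 13.8
tcp_pos: [437.8, -0.0, 83.5]
orientation: [[-0.461, 0.888, 0.002], [0.888, 0.461, 0.001], [-0.0, 0.002, -1.0]]
wrist_force: [-0.3, 1.3, 11.7]
width: 0.001
finger_force: 5.7
```

Emit:
send_rows:
  commands:
    - {"delta_pos": [0, 0, 0.04], "turn": 0}
    - {"delta_pos": [0, 0, 0.03], "turn": 0}
    - {"delta_pos": [0, 0, 0], "turn": 0}
    - {"delta_pos": [0, 0, 0], "turn": 0}

```text
time_s: 14.13
tcp_pos: [438.3, 0.1, 81.9]
orientation: [[-0.461, 0.888, 0.003], [0.888, 0.461, 0.001], [-0.001, 0.003, -1.0]]
wrist_force: [-10.4, 2.6, 39.4]
width: 0.002
finger_force: 20.4
```

Emit:
send_rows:
  commands:
    - {"delta_pos": [0, 0, -0.025], "turn": 0}
    - {"delta_pos": [0, 0, 0], "turn": 0}
    - {"delta_pos": [0, 0, 0], "turn": 0}
    - {"delta_pos": [0, 0, 0], "turn": 0}
    - {"delta_pos": [0, 0, 0], "turn": 0}
    - {"delta_pos": [0, 0, 0], "turn": 0}

```text
time_s: 14.63
tcp_pos: [438.1, 0.0, 82.5]
orientation: [[-0.461, 0.888, 0.003], [0.888, 0.461, 0.001], [-0.001, 0.003, -1.0]]
wrist_force: [-7.1, 2.0, 29.8]
width: -0.0
finger_force: 15.0
```

```bash
python3 - <<'E'
from h import *
c=cam("wrist"); P=pts(c); f=c["frame"]
hsv=cv2.cvtColor(f,cv2.COLOR_BGR2HSV).astype(int)
y=(np.hypot(P[...,0]-602,P[...,1]-84)<60)&(P[...,2]>95)&(hsv[...,1]>130)&(hsv[...,0]>15)&(hsv[...,0]<40); print(y.sum(),np.median(P[y],0) if y.any() else 0)
c=cam("scene"); P=pts(c); hsv=cv2.cvtColor(c["frame"],cv2.COLOR_BGR2HSV).astype(int)
y=(np.hypot(P[...,0]-602,P[...,1]-84)<60)&(P[...,2]>90)&(hsv[...,1]>130)&(hsv[...,0]>15)&(hsv[...,0]<40); print(y.sum(),np.percentile(P[y][:,2],[10,50,90]),P[y].mean(0)@[-.454,.891,0])
cv2.imwrite("pics/s2.png",cv2.resize(c["frame"][170:290,200:340],(700,600),interpolation=cv2.INTER_CUBIC))
s=bot.read_state();print(s["tcp_pos"],s["wrist_force"],s["finger_force"])
E
```

```text
0 0
90 [103.89891382 123.38332437 125.78708936] -204.1475069088753
[4.38134723e+02 6.10491803e-02 8.24939036e+01] [-6.29703948  1.25257797 30.00477029] 14.961088662967086
```

View pics/s2.png

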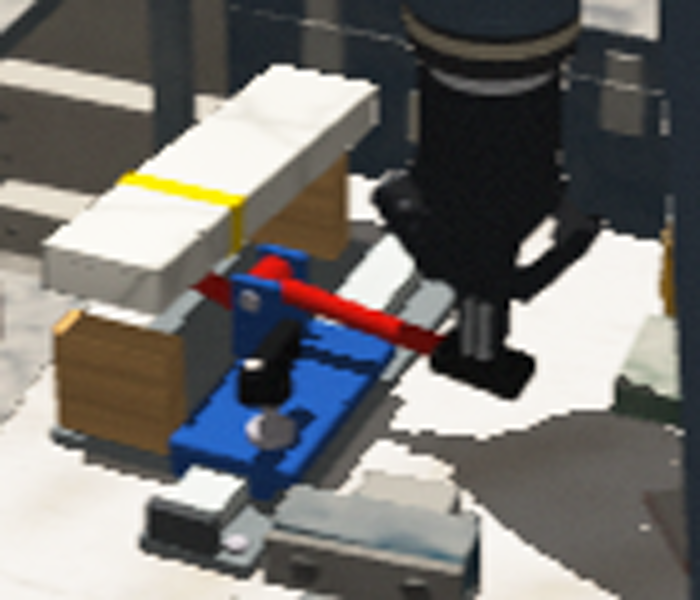

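The sill's marked end is clear of its bearer: there is a gap at (120,305), the yellow band is at (180,190), and the fingers hold the pad down at (485,365). I'm handing in.

```bash
python3 -c "
from plant import bot
print(bot.finish_job())"
```

```text
the job is handed in; nothing more can be done
None
```

I handed the job in at about 14.7 s with the jack locked under the yellow mark, the sill's marked end lifted about 20 mm clear of its bearer and the handle held at its lower stop with about 30 N; no verdict came back.

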